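Switch off the spindle sander and brush its table clear

TASK

Before clearing the small spindle sander, switch it off: turn the knob sunk in its switch pod until the knob's pointer lines up with the long off bar on the rim. Then pick up the paint brush and with it, not with the fingers, sweep both wood scraps off the sander's table into the scrap tray on its side. Finally lay the brush flat on the bench, and leave the nail jar and the tape measure where they are.

Things in the scene. Friction and masses are not known exactly. Their poses are not given: they have to be found in the camera images.
- sander: Small bench spindle sander, fixed to the bench. Origin on the bench under the middle of its table; its x axis points to the back, away from the robot (within about 10 degrees), y to the left, z up. Switch pod on its left side, scrap tray on its right side
- table_centre (a point): centre of the sander's aluminium table, on its top surface, 85 mm above the bench. The table measures 200 (x) x 240 (y) mm; axes as the sander's
- drum_top (a point): top of the upright sanding drum near the table's back left corner: 34 mm across, 66 mm tall above the table, at x +68, y +75 mm from the table's centre; fixed
- pod_rim (a point): centre of the round well in the grey switch pod, level with the pod's flat top, 75 mm above the bench, at x 0, y +176 mm from the sander's origin. Pod 110 x 110 mm; well 86 mm across, 45 mm deep. The knob stands in the middle of the well, all of it below the rim
- tray_floor (a point): centre of the open steel scrap tray, on its inner floor 3 mm above the bench, at x 0, y -192 mm from the sander's origin; tray 200 (x) x 140 (y) mm outside, walls 3 mm thick and 45 mm high, standing against the table's right edge; axes as the sander's; fixed
- knob_grip (a point): point on the knob's upright axis, 54 mm above the bench (21 mm below the rim). The black bar grip is 40 mm long, 12 mm thick, from 39 to 65 mm above the bench, on a disc 42 mm across. The point turns with the knob: x lies along the bar toward the end with the bright pointer line, z is up
- speed_knob (a joint): angle of the knob: 0 = off, pointer toward the sander's back (+x) at the one long bright bar on the rim; positive = anticlockwise seen from above. Dots growing on both sides of the bar mark forward and reverse speeds. Turns from -1.6 to 1.6, starts between 0.75 and 1.4, no click at off, stays where it is left (friction 0.05 N m)
- block_scrap: thick wood offcut on the sander's table, 50 (own x) x 91 (own y) x 40 (z) mm, about 0.14 kg; origin at the centre of its underside
- flat_scrap: flat wood offcut on the sander's table, 65 (own x) x 72 (own y) x 20 (z) mm, about 0.08 kg; origin at the centre of its underside
- brush: flat paint brush, 218 x 55 x 16 mm, 0.07 kg, lying flat on the bench left of the pod. Origin at mid-length, centre of the underside; own y runs along it to the handle's end (+109), own z up. Metal ferrule y -59 to -27, 50 mm wide, 2 to 14 mm above the underside; neck y -27 to +20, narrowing from 32 to about 17 mm
- brush_handle (a point): point inside the brush's slim handle, at y +35 of the brush, 8 mm above its underside; the handle runs from y +20 to +109, at most 17 mm wide, 4 to 12 mm above the underside; axes as the brush's
- brush_bristles (a point): middle of the brush's bristles (rigid here), at y -84 of the brush, 8 mm above its underside; they fill y -109 to -59, 55 mm wide, 1 to 15 mm above the underside; axes as the brush's
- nail_jar: jar of nails, 68 mm across, 84 mm tall, upright on the bench right of the sander's tray; bystander; origin at the centre of its underside
- tape_measure: yellow and black tape measure, 35 x 91 x 64 mm, on the bench near the robot; bystander; origin at the centre of its underside
Things that resemble listed ones, but are neither listed nor needed, are in the scene too. Leave any purple look-alike of the block_scrap alone.

How it is judged:
By the outcome, as a careful person would: the job done as asked, in the order asked, and still so for the second after the job is handed in, with the robot touching nothing.
It also fails if it takes over 69 s, if anything falls off the work surface, if the arm or the gripper's body presses on something with over 40 N, if the wrist force passes 120 N, or if a joint passes its speed limit or range.

ROBOT

A 7-joint arm with a two-finger parallel gripper is mounted at the origin on a cart in front of the work surface, level with it; the furniture and walls round the work are solid. World frame = base frame: x ahead of the robot, y to its left, z up, the work surface at z = 0. Lengths are in m, angles in rad, forces in N, time in s.
With the tool pointing down it reaches from about 0.425 to 0.925 m from the base axis. Payload 6.8 kg.
Tool frame: the origin (TCP) lies between the finger pads; the fingertips stand 14 mm ahead of it and the grasp point (between the pads) lies 5 mm behind it; z points along the fingers, y is the line along which they close (so a half turn about z gives the same grasp; the last joint's range is limited). The gripper opens to 85 mm and grips with 20 to 120 N. Pads are 22 mm wide; open, the fingers measure 114 mm over their backs; the gripper's body (76 mm by 85 mm) begins 54 mm behind the grasp point. The pads swing forward as they close: fully open they stand 13 mm farther back than shut.
Start: joints at [-1.326, 0.477, 0.022, 1.555, -0.011, 1.109, -0.083], TCP at [0.233, 0.633, 0.245] pointing down, gripper open.
Joint ranges: [-2.96, 2.96], [-0.34, 2.1], [-1.41, 1.46], [0.24, 2.44], [-1.37, 4.51], [0.17, 1.92], [-2.96, 2.96]. Speed limits (rad/s): [2.39, 2.39, 3.14, 3.14, 3.14, 3.14, 3.14].

INTERFACE

Orientations are given as a rotation vector (axis times angle).
In Python, from bench import r, eyes, ticket gives the robot as it stands. The module is installed in compiled form; this text tells all that it offers.
- The arm moves only by the tool arm_command, never from a script. Its argument "plan" is text: rows parted by semicolons, each of 4 numbers parted by spaces: the shift along the tool's x, y, z in m, then the turn about the tool's z in degrees. In form: tx ty tz yaw; .... A call has 1 to 20 rows; each row shifts and turns the commanded pose from where the row before left it, along the tool's axes as they then stand; what a row does not reach is not made up. A row lasts 1/8 s, in which the tool goes at most 62.5 mm and 10.7 degrees, less where a joint would pass 70% of its speed; a pose out of reach is approached as far as the arm can. A call is refused whole if a number of a shift passes 0.0625 or a number of a turn 10.7, either way. A call with a gripper value outside its range is refused whole. "hand" is the closure, from -1 (fully open) to 1 (shut), set as the call begins (left out, the last holds). The fingers move at their own pace and stop on an object; "grip_force" is the grip in N (left out, the last holds). Time passes only in rows, so rows that do not move let the fingers close. It gives the time, the measured TCP pose, the force, the opening and the grip force at its end, in the units of the state.
- r.get_obs(): the state, without advancing time (a new reading comes with each control period).
- eyes.grab_frame(name): name is "side" or "top"; returns (picture, depth): 420x560x3 uint8, red, green, blue; 420x560 float32, m along the optical axis (not along the pixel's ray), 0 where there is no reading.
- eyes.calibration(name): a dict with "fov_y" (degrees; the focal length in pixels is half the picture's height over the tangent of half this angle, whatever the lens; pixels are square), "cx", "cy" (the principal point, pixels), "origin" and "attitude" of the camera in the world. Camera axes: x right, y up, looking along -z (the intrinsics and any distortion apply to the point x, -y, -z); pixel columns grow to the right and rows downward; lengths in m; the calibration is good to about 2 mm. A picture is of the moment at which its call begins. calibration takes no time and is no camera call.
- ticket.hand_in(): hands the job in; it is judged then, once.
The state is a dict: "clock": time; "joints": joint angles; "qvel": joint speeds; "tau": joint torques, N m; "tcp_pos": TCP position; "orientation": TCP orientation; "contact_force": force on the tool from outside, world axes, zero at the start; "moment": the same for the moment, N m; "grip_width": finger opening in m; "gripper_force": force on a finger pad.
Only numpy, scipy, OpenCV 4.12 (cv2) and the standard library are available. Lean on these libraries where they do the work, as an engineer would, in place of code of your own. Each camera call takes 0.05 s, during which the arm holds its last target. There are 200 camera calls.

## Working session

There is one attempt and no reset: what is moved stays moved. The work goes in short steps, Python scripts to look and compute and a tool call to move; the robot and the scene stay as the last step left them, time stands still between calls to the robot, and variables do not carry over. Pictures are saved under pics/ and viewed, at most 14 in all, crops included, and the job is handed in when it is done.

Besides the shell and the picture viewer there is one more tool, called in YAML: its name, and indented under it one key for each argument. arm_command: Moves the arm, as the interface text tells. Its arguments: {"type":"object","properties":{"plan":{"type":"string"},"hand":{"type":"number"},"grip_force":{"type":"number"}},"required":["plan"]}

```bash
mkdir -p pics; cat > h.py <<'E'
import numpy as np, cv2
from bench import r, eyes, ticket
from scipy.spatial.transform import Rotation as R
def cal(n):
    c=eyes.calibration(n); return c
def att(c):
    a=np.array(c['attitude'],float)
    return a if a.shape==(3,3) else (R.from_rotvec(a).as_matrix() if a.size==3 else R.from_quat(a).as_matrix())
def grab(n,f=None):
    p,d=eyes.grab_frame(n)
    if f: cv2.imwrite('pics/'+f,p[...,::-1])
    return p,d
def cloud(n,d):
    c=cal(n); f=d.shape[0]/2/np.tan(np.radians(c['fov_y'])/2)
    v,u=np.mgrid[:d.shape[0],:d.shape[1]]
    P=np.stack([(u-c['cx'])/f*d,-(v-c['cy'])/f*d,-d],-1)
    return P@att(c).T+np.array(c['origin'])
def ray(n,u,v,z):
    c=cal(n); f=210/np.tan(np.radians(c['fov_y'])/2)
    w=att(c)@np.array([(u-c['cx'])/f,-(v-c['cy'])/f,-1]); o=np.array(c['origin'])
    return o+w*(z-o[2])/w[2]
E
python3 - <<'E'
from h import *
for n in('top','side'):
    print(cal(n)); p,d=grab(n,n+'1.png'); np.savez('/tmp/'+n+'1',p=p,d=d)
o=r.get_obs(); print(o['tcp_pos'],o['orientation'],o['clock'])
E
```

```text
{'fov_y': 50.19487244217089, 'cx': 278.42270416194356, 'cy': 213.89840308962573, 'origin': array([-0.35155009, -0.27765173,  1.32893404]), 'attitude': array([ 0.54485789, -0.43488473, -1.25045928])}
{'fov_y': 49.577474388271355, 'cx': 283.3872982263292, 'cy': 205.13704517590023, 'origin': array([-0.11832501, -0.96762143,  1.08133737]), 'attitude': array([ 0.83312762, -0.25436239, -0.58584565])}
[0.23304225 0.63296767 0.24443638] [-5.51201528e-01 -3.09269199e+00  2.54031478e-03] 0.1
```

View pics/top1.png

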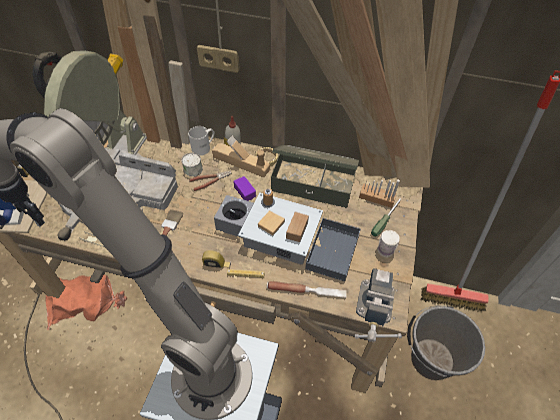

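View pics/side1.png

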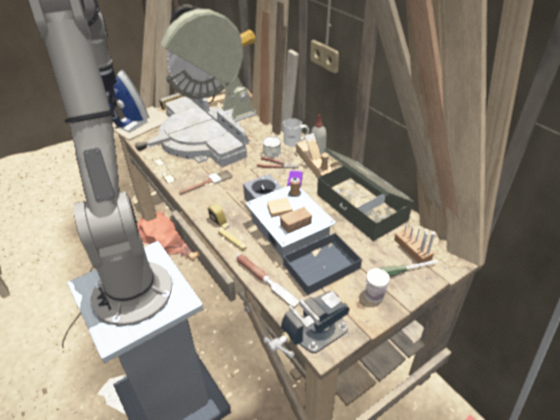

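The top view shows the table at about (283,222), the pod well at (235,211), the block at (298,226), the flat scrap at (271,223) and the tray at (333,247). The brush is half hidden by the arm near (172,222). The side view shows it at (205,183).

```bash
python3 - <<'E'
from h import *
for n,(a,b,c,dd) in (('top',(205,180,345,280)),('side',(165,145,345,280))):
    z=np.load('/tmp/'+n+'1.npz'); p,d=z['p'],z['d']
    P=cloud(n,d); np.save('/tmp/P'+n,P)
    s=min(800/(c-a),600/(dd-b))
    cv2.imwrite('pics/%sc1.png'%n,cv2.resize(p[b:dd,a:c,::-1],None,fx=s,fy=s,interpolation=cv2.INTER_CUBIC)); print(n,s)
    X,Y,Z=P[...,0],P[...,1],P[...,2]
    hsv=cv2.cvtColor(p,cv2.COLOR_RGB2HSV)
    reg=(X>.3)&(X<1)&(abs(Y)<.8)
    # table top: low saturation bright, z~.085
    def rect(m,name):
        m=cv2.morphologyEx(m.astype(np.uint8),cv2.MORPH_OPEN,np.ones((2,2)))
        k,l,st,_=cv2.connectedComponentsWithStats(m)
        for i in np.argsort(-st[1:,4])[:2]+1:
            q=P[l==i]; 
            if len(q)<15: continue
            rc=cv2.minAreaRect(q[:,:2].astype(np.float32)*1000)
            print(n,name,st[i,4],st[i,:4],np.round(rc[0]),np.round(rc[1]),round(rc[2],1),'z',np.round(np.percentile(q[:,2],[5,50,95]),3))
    rect(reg&(abs(Z-.085)<.008)&(hsv[...,1]<40)&(hsv[...,2]>150),'table')
    rect(reg&(abs(Z-.125)<.008)&(hsv[...,1]>60)&(hsv[...,0]<25),'block')
    rect(reg&(abs(Z-.105)<.006)&(hsv[...,1]>60)&(hsv[...,0]<25),'flat')
    rect(reg&(abs(Z-.075)<.008),'pod')
    rect(reg&(abs(Z-.003)<.006)&(hsv[...,2]<90)&(hsv[...,1]<110),'tray')
    rect(reg&(Z>.01)&(Z<.1)&(hsv[...,0]>20)&(hsv[...,0]<35)&(hsv[...,1]>120),'tape')
    rect(reg&(Z>.076)&(Z<.1)&(Y<-.2),'jar')
    rect(reg&(hsv[...,0]>125)&(hsv[...,0]<150)&(hsv[...,1]>120),'purple')
print('brush bristle side',P[176,220],'handle',P[187,190])
for u,v in((230,173),(222,177),(213,180),(205,183),(195,186),(185,190),(181,191)): print(u,v,ray('side',u,v,.01).round(3),P[v,u].round(3))
E
```

```text
top 5.714285714285714
top table 2188 [240 193  84  64] [156. -94.] [1043.  278.] 5.0 z [0.08  0.086 0.093]
top table 853 [117 166  57  34] [193. 101.] [1314.  184.] 42.8 z [0.074 0.08  0.085]
top block 334 [288 213  21  25] [ 521. -127.] [ 45. 104.] 85.4 z [0.106 0.126 0.13 ]
top block 109 [394 162  36  10] [ 888. -469.] [ 20. 133.] 2.2 z [0.112 0.121 0.129]
top flat 302 [259 213  26  21] [  95. -132.] [935.  84.] 12.9 z [0.095 0.106 0.111]
top flat 21 [258 155   8   4] [271. -75.] [1308.   27.] 16.9 z [0.006 0.101 0.111]
top pod 1071 [116 166  59  36] [195.  99.] [1314.  191.] 42.9 z [0.068 0.079 0.085]
top pod 463 [215 196  41  32] [562. 107.] [123. 154.] 82.2 z [0.063 0.076 0.085]
top tray 25 [455 185  12   4] [ 310. -472.] [  42. 1379.] 71.9 z [-0.007 -0.001  0.007]
top tray 20 [440 182   8   3] [ 956. -618.] [12. 28.] 3.1 z [-0.009 -0.     0.008]
top tape 64 [216 256   9  12] [362.  98.] [17. 34.] 73.1 z [0.005 0.031 0.052]
top tape 18 [225 140   4   6] [854. 246.] [62. 12.] 25.4 z [0.049 0.058 0.119]
top jar 301 [431 163  71  18] [ 957. -674.] [258.  14.] 89.8 z [0.072 0.084 0.
[... 1044 characters left out ...]
02  0.009]
side jar 497 [490 237  70  52] [ 461. -842.] [1166.  210.] 22.4 z [0.075 0.087 0.098]
side jar 333 [368 270  22  19] [ 254. -666.] [956.  61.] 35.4 z [0.07  0.083 0.087]
side purple 62 [291 173  12   6] [ 296. -401.] [1404.   42.] 52.1 z [0.028 0.039 0.045]
brush bristle side [0.49107537 0.33493176 0.01109923] handle [0.36435521 0.33972322 0.01319457]
230 173 [0.533 0.33  0.01 ] [0.535 0.333 0.007]
222 177 [0.495 0.326 0.01 ] [0.493 0.322 0.013]
213 180 [0.457 0.33  0.01 ] [0.454 0.322 0.016]
205 183 [0.423 0.332 0.01 ] [0.423 0.331 0.011]
195 186 [0.384 0.338 0.01 ] [0.384 0.338 0.01 ]
185 190 [0.342 0.338 0.01 ] [0.341 0.335 0.013]
181 191 [0.328 0.342 0.01 ] [0.328 0.343 0.009]
```

View pics/sidec1.png

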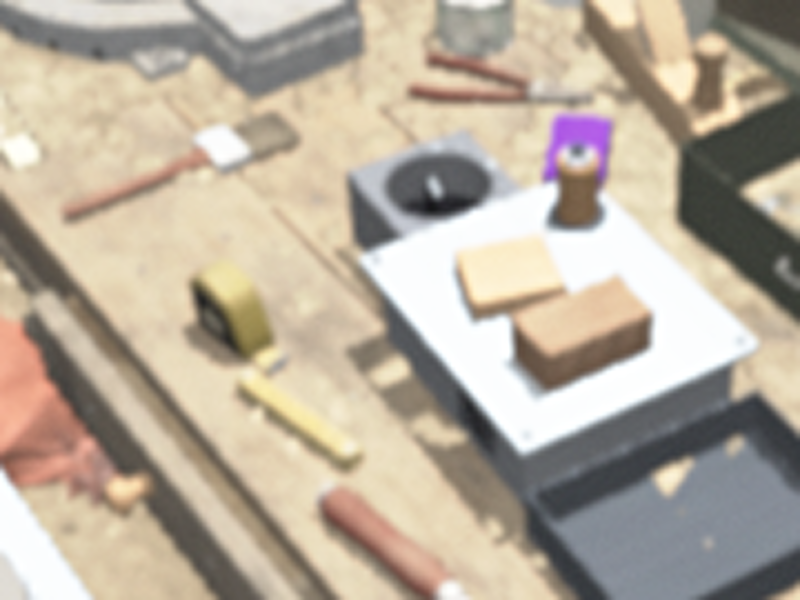

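View pics/topc1.png

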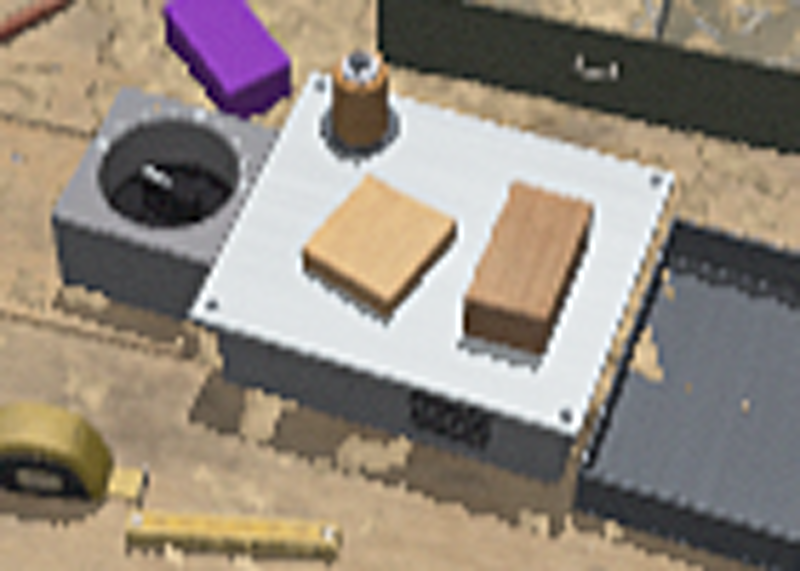

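The crops show:
- **Knob:** the white pointer in the well runs from about (145,172) to (165,185) in the top crop.
- **Table corners (top crop):** (190,317), (318,72), (678,170) and (575,440).
- **Scraps:** the flat one is left of the block.
- **Brush (side crop):** bristle tip near (290,135), handle end near (65,213).

Next I'll turn these masks into clean metric positions.

```bash
cat >> h.py <<'E'
def rayv(n,uv,z): return np.array([ray(n,u,v,z) for u,v in uv])
def rectm(n,p,d,cond,z,tol):
    "metric minAreaRect of pixels passing colour cond at height z"
    P=cloud(n,d); hsv=cv2.cvtColor(p,cv2.COLOR_RGB2HSV)
    m=(d>0)&(P[...,0]>.3)&(P[...,0]<.85)&(abs(P[...,1])<.5)&(abs(P[...,2]-z)<tol)&cond(hsv)
    k,l,st,_=cv2.connectedComponentsWithStats(m.astype(np.uint8),connectivity=4)
    i=np.argmax(st[1:,4])+1
    v,u=np.nonzero(l==i); q=rayv(n,np.c_[u,v],z)[:,:2]
    rc=cv2.minAreaRect((q*1000).astype(np.float32)); return st[i,4],rc,q
wood=lambda h:(h[...,1]>60)&(h[...,0]<25)
white=lambda h:(h[...,1]<40)&(h[...,2]>150)
E
python3 - <<'E'
from h import *
for n in('top','side'):
    z=np.load('/tmp/'+n+'1.npz'); p,d=z['p'],z['d']
    for nm,c,zz,t in(('table',white,.085,.008),('block',wood,.125,.006),('flat',wood,.105,.006),('pod',lambda h:(h[...,1]<60)&(h[...,2]>60)&(h[...,2]<190),.075,.006)):
        a,rc,q=rectm(n,p,d,c,zz,t); print(n,nm,a,np.round(rc[0],1),np.round(rc[1],1),round(rc[2],1))
cor=rayv('top',[(205+x/5.714,180+y/5.714) for x,y in((190,317),(318,72),(678,170),(575,440))],.085); print(cor.round(3),cor.mean(0))
for e in(cor[1]-cor[0],cor[2]-cor[3],cor[2]-cor[1],cor[3]-cor[0]): print(np.linalg.norm(e),np.degrees(np.arctan2(e[1],e[0])))
print('well top',ray('top',205+170/5.714,180+172/5.714,.075),'well side',ray('side',165+438/4.444,145+183/4.444,.075))
print('ptr top',rayv('top',[(205+x/5.714,180+y/5.714) for x,y in((145,168),(172,188))],.065))
print('ptr side',rayv('side',[(165+x/4.444,145+y/4.444) for x,y in((432,175),(438,198))],.065))
E
```

```text
top table 2220 [534.9 -57.2] [252.7 202.2] 85.7
top block 315 [ 513.4 -124.4] [49.5 92. ] 85.5
top flat 312 [513.2 -32.4] [66.2 71.9] 71.4Traceback (most recent call last):
  File "<stdin>", line 5, in <module>
  File "h.py", line 29, in rectm
    v,u=np.nonzero(l==i); q=rayv(n,np.c_[u,v],z)[:,:2]
                            ~~~~^^^^^^^^^^^^^^^^
  File "h.py", line 22, in rayv
    def rayv(n,uv,z): return np.array([ray(n,u,v,z) for u,v in uv])
                                       ~~~^^^^^^^^^
  File "h.py", line 19, in ray
    c=cal(n); f=210/np.tan(np.radians(c['fov_y'])/2)
  File "h.py", line 5, in cal
    c=eyes.calibration(n); return c
ValueError: time passes only in moves, steps and waits
```

```bash
sed -i 's/^def cal(n):/import functools\n@functools.cache\ndef cal(n):/' h.py
python3 - <<'E'
from h import *
for n in('top','side'):
    z=np.load('/tmp/'+n+'1.npz'); p,d=z['p'],z['d']
    for nm,c,zz,t in(('table',white,.085,.008),('block',wood,.125,.006),('flat',wood,.105,.006),('pod',lambda h:(h[...,1]<60)&(h[...,2]>60)&(h[...,2]<190),.075,.006)):
        a,rc,q=rectm(n,p,d,c,zz,t); print(n,nm,a,np.round(rc[0],1),np.round(rc[1],1),round(rc[2],1))
cor=rayv('top',[(205+x/5.714,180+y/5.714) for x,y in((190,317),(318,72),(678,170),(575,440))],.085); print(cor.round(3),cor.mean(0))
for e in(cor[1]-cor[0],cor[2]-cor[3],cor[2]-cor[1],cor[3]-cor[0]): print(np.linalg.norm(e),np.degrees(np.arctan2(e[1],e[0])))
print('well top',ray('top',205+170/5.714,180+172/5.714,.075),'well side',ray('side',165+438/4.444,145+183/4.444,.075))
print('ptr top',rayv('top',[(205+x/5.714,180+y/5.714) for x,y in((145,168),(172,188))],.065))
print('ptr side',rayv('side',[(165+x/4.444,145+y/4.444) for x,y in((432,175),(438,198))],.065))
o=r.get_obs(); M=R.from_rotvec(o['orientation']).as_matrix(); print(M.round(3),o['tcp_pos'],o['clock'])
E
```

```text
top table 2220 [534.9 -57.2] [252.7 202.2] 85.7
top block 315 [ 513.4 -124.4] [49.5 92. ] 85.5
top flat 312 [513.2 -32.4] [66.2 71.9] 71.4
top pod 218 [522.2 115.5] [108.5  65.8] 84.2
side table 2037 [533.2 -63.6] [247.8 201.8] 85.7
side block 303 [ 512.3 -126.6] [55.5 88.4] 82.4
side flat 79 [ 502.9 -142.3] [38.7 88.8] 60.0
side pod 77 [535.  417.7] [ 76.3 156.1] 35.9
[[ 0.441  0.06   0.085]
 [ 0.642  0.042  0.085]
 [ 0.628 -0.194  0.085]
 [ 0.421 -0.177  0.085]] [ 0.53287759 -0.06738548  0.085     ]
0.20136838786767172 -5.270410000236371
0.20764193862961675 -4.6133432317235945
0.23592251880234172 -93.49829265854764
0.23819311710591248 -95.02124140549502
well top [0.54760014 0.10891617 0.075     ] well side [0.55013474 0.11245444 0.075     ]
ptr top [[0.55349373 0.12797433 0.065     ]
 [0.54321216 0.10679341 0.065     ]]
ptr side [[0.55863157 0.13478328 0.065     ]
 [0.54608385 0.10709604 0.065     ]]
[[-0.938  0.345 -0.   ]
 [ 0.345  0.938 -0.002]
 [-0.    -0.002 -1.   ]] [0.23304225 0.63296767 0.24443638] 0.1
```

arm_command:
  plan: "-0.0475 -0.0382 0 0;-0.0475 -0.0382 0 0;-0.0475 -0.0382 0 0;-0.0475 -0.0382 0 0;-0.0475 -0.0382 0 0;-0.0475 -0.0382 0 0;-0.0475 -0.0382 0 0;-0.0475 -0.0382 0 0;-0.0475 -0.0382 0 0;-0.0475 -0.0382 0 0;0 0 0 10.5;0 0 0 10.5;0 0 0 10.5;0 0 0 10.5;0 0 0 10.5;0 0 0 10.5;0 0 0 10.5;0 0 0 10.5;0 0 0 10.5;0 0 0 0"
  hand: 0.22
  grip_force: 60

```text
clock: 2.6
tcp_pos: [0.5467, 0.1109, 0.2449]
orientation: [2.644, 1.697, -0.001]
contact_force: [0.4, 0.4, -0.1]
grip_width: 0.0334
gripper_force: 0.0
```

```bash
python3 - <<'E'
from h import *
ims=[]
for n in('top','side'):
    p,d=grab(n); np.savez('/tmp/'+n+'2',p=p,d=d)
    u,v=(235,211) if n=='top' else (263,187)
    ims.append(cv2.resize(p[v-22:v+23,u-30:u+30,::-1],None,fx=6.6,fy=6.6,interpolation=cv2.INTER_CUBIC))
p=np.load('/tmp/top2.npz')['p']; b=cv2.resize(p[190:260,140:245,::-1],(792,300)) if 0 else cv2.resize(p[195:245,135:240,::-1],None,fx=6,fy=6,interpolation=cv2.INTER_CUBIC)
q=np.load('/tmp/side2.npz')['p']
h=np.hstack(ims); b=b[:,:h.shape[1]] if b.shape[1]>h.shape[1] else cv2.copyMakeBorder(b,0,0,0,h.shape[1]-b.shape[1],0)
im=np.vstack([h,b]); cv2.imwrite('pics/c2.png',im); print(im.shape,ims[0].shape)
# rectify well: ellipse inner well dark -> top view pointer white pixels
o=r.get_obs(); M=R.from_rotvec(o['orientation']).as_matrix(); print(M.round(3),o['joints'])
E
```

```text
(597, 792, 3) (297, 396, 3)
[[ 0.414  0.91  -0.   ]
 [ 0.91  -0.414 -0.   ]
 [-0.    -0.    -1.   ]] [-0.78149608  0.31645821  0.5852293   1.86943502 -0.20356307  1.01556337
 -0.53838738]
```

View pics/c2.png

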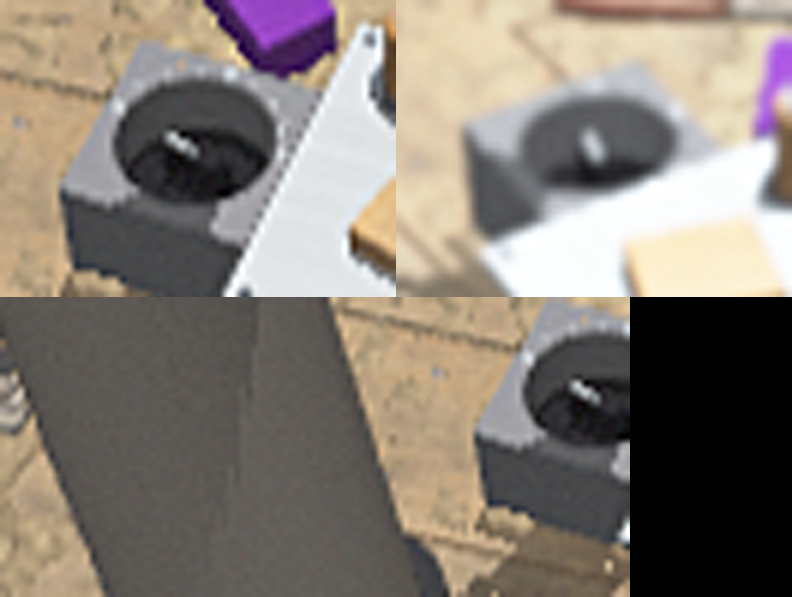

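The pointer runs from (168,138) to (195,155) in the top crop and from (586,130) to (600,160) in the side crop. The well centres sit at (196,141) and (600,143). The arm hides the brush in the top view.

```bash
python3 - <<'E'
from h import *
t=lambda x,y:(205+x/6.6-.42,189+y/6.6-.42)
s=lambda x,y:(233+(x-396)/6.6-.42,165+y/6.6-.42)
print('well',ray('top',*t(196,141),.075),ray('side',*s(600,143),.075))
for n,f,a,b in(('top',t,(168,138),(195,155)),('side',s,(586,130),(600,160))):
    A=ray(n,*f(*a),.065);B=ray(n,*f(*b),.065);e=A-B;print(n,A,B,np.linalg.norm(e),np.degrees(np.arctan2(e[1],e[0])))
    z=np.load('/tmp/'+n+'2.npz');p=z['p'].astype(int)
    u0,v0=(205,189) if n=='top' else (233,165)
    x0,x1,y0,y1=(22,32,18,26) if n=='top' else (26,34,17,27)
    g=p[v0+y0:v0+y1,u0+x0:u0+x1].min(2); w=np.clip(g-(120 if n=='top' else 110),0,None)
    vv,uu=np.nonzero(w); ww=w[vv,uu]; q=rayv(n,np.c_[uu+u0+x0,vv+v0+y0],.065)[:,:2]
    c=np.average(q,axis=0,weights=ww); C=np.cov(q.T,aweights=ww); ev,V=np.linalg.eigh(C); print(len(ww),c,np.sqrt(ev),np.degrees(np.arctan2(V[1,1],V[0,1])))
E
```

```text
well [0.54781001 0.11075092 0.075     ] [0.54971813 0.11228222 0.075     ]
top [0.55278618 0.12901407 0.065     ] [0.54580862 0.11131183 0.065     ] 0.0190277554365065 68.48749362115183
8 [0.55247603 0.12305162] [0.00179412 0.00471563] 60.589376639567774
side [0.55650956 0.13708518 0.065     ] [0.54818323 0.11071121 0.065     ] 0.02765708795595162 72.47896978649415
16 [0.55253321 0.12449916] [0.00263272 0.00678326] 69.19943436294342
```

arm_command:
  plan: "0.0005 0.001 0.04 0;0 0 0.04 0;0 0 0.04 0;0 0 0.025 0;0 0 0.02 0;0 0 0.01 0;0 0 0.01 0;0 0 0 0;0 0 0 0"

```text
clock: 3.82
tcp_pos: [0.5485, 0.111, 0.0609]
orientation: [2.645, 1.695, 0.002]
contact_force: [-0.5, 0.6, 0.4]
grip_width: 0.0332
gripper_force: 0.0
```

arm_command:
  plan: "0 0 0 0;0 0 0 0;0 0 0 0;0 0 0 0"
  hand: 1
  grip_force: 40

```text
clock: 4.32
tcp_pos: [0.5469, 0.1122, 0.0608]
orientation: [-2.642, -1.695, 0.002]
contact_force: [-5.3, 2.8, 6.7]
grip_width: 0.0108
gripper_force: 42.0
```

arm_command:
  plan: "0 -0.002 0 0;0 0 0 0;0 0 0 8;0 0 0 8;0 0 0 8;0 0 0 8;0 0 0 8;0 0 0 8;0 0 0 8;0 0 0 8;0 0 0 5.8;0 0 0 0;0 0 0 0;0 0 0 0"

```text
clock: 6.08
tcp_pos: [0.5467, 0.1122, 0.0608]
orientation: [-3.138, 0.123, -0.001]
contact_force: [-0.1, 1.8, 5.9]
grip_width: 0.011
gripper_force: 41.9
```

```bash
python3 - <<'E'
from h import *
o=r.get_obs(); M=R.from_rotvec(o['orientation']).as_matrix(); print(np.degrees(np.arctan2(M[1,0],M[0,0])),o['moment'],o['grip_width'],o['clock'],o['joints'])
# table side edges fit (left/right edges & front/back) from ray-cast boundary, both views
for n in('top','side'):
    z=np.load('/tmp/'+n+'1.npz'); a,rc,q=rectm(n,z['p'],z['d'],white,.085,.008)
    # use front edge (min x) and right edge (min y) in rotated frame
    th=np.radians(-4.4); X=np.array([np.cos(th),np.sin(th)]);Y=np.array([-X[1],X[0]])
    s=(q-[.533,-.066])@np.c_[X,Y]
    def edge(i,j,sg,lo,hi):
        pts=[]
        for b in np.arange(lo,hi,.006):
            k=(s[:,j]>=b)&(s[:,j]<b+.006)
            if k.sum()>2: t=s[k]; pts.append(t[np.argmax(sg*t[:,i])])
        pts=np.array(pts); f=np.polyfit(pts[:,j],pts[:,i],1); rs=pts[:,i]-np.polyval(f,pts[:,j]); g=abs(rs)<.004
        f=np.polyfit(pts[g,j],pts[g,i],1); return np.degrees(np.arctan(f[0])).round(2),f[1].round(4)
    print(n,'front',edge(0,1,-1,-.11,.11),'right',edge(1,0,-1,-.09,.09),'back',edge(0,1,1,-.11,.04),'left',edge(1,0,1,-.09,.04))
E
```

```text
-4.503466800306872 [ 0.35164857  0.25546726 -0.03226743] 0.01096203642537716 6.075 [-0.87814268  0.67383611  0.76544956  2.01326955 -0.70137091  0.73558502
 -1.32440992]
top front (np.float64(-0.05), np.float64(-0.0985)) right (np.float64(0.03), np.float64(-0.1163)) back (np.float64(0.25), np.float64(0.101)) left (np.float64(2.52), np.float64(0.1244))
side front (np.float64(-0.02), np.float64(-0.0996)) right (np.float64(0.14), np.float64(-0.1201)) back (np.float64(0.22), np.float64(0.0999)) left (np.float64(0.99), np.float64(0.121))
```

arm_command:
  plan: "0 0 0 0;0 0 0 0;0 0 -0.01 0;0 0 -0.03 0;0 0 -0.05 0;0 0 -0.04 0;-0.0282 -0.0351 0 0;-0.0282 -0.0351 0 0;-0.0282 -0.0351 0 0;-0.0282 -0.0351 0 0;-0.0282 -0.0351 0 0;-0.0282 -0.0351 0 0;0 0 0 0"
  hand: 0.22

```text
clock: 7.7
tcp_pos: [0.3919, 0.3383, 0.1904]
orientation: [-3.139, 0.113, 0.001]
contact_force: [1.2, -0.7, -0.1]
grip_width: 0.0335
gripper_force: 0.0
```

```bash
python3 - <<'E'
from h import *
o=r.get_obs(); print(o['tcp_pos'],o['joints'])
ims=[]
for n in('top','side'):
    p,d=grab(n); np.savez('/tmp/'+n+'3',p=p,d=d)
    u,v=(235,211) if n=='top' else (263,187)
    ims.append(cv2.resize(p[v-22:v+23,u-30:u+30,::-1],None,fx=6.6,fy=6.6,interpolation=cv2.INTER_CUBIC))
b=cv2.resize(p[160:205,160:240,::-1],None,fx=6.6,fy=6.6,interpolation=cv2.INTER_CUBIC)
pt=np.load('/tmp/top3.npz')['p'];c=cv2.resize(pt[195:240,140:180,::-1],None,fx=6.6,fy=6.6,interpolation=cv2.INTER_CUBIC)
im=np.vstack([np.hstack(ims),np.hstack([b,c])[:,:792]]); cv2.imwrite('pics/c3.png',im); print(im.shape)
E
```

```text
[0.3919248  0.33829988 0.19036029] [-1.62728523  0.45156435  1.03368291  2.02984207 -0.48814436  0.92929276
 -1.97626514]
(594, 792, 3)
```

View pics/c3.png

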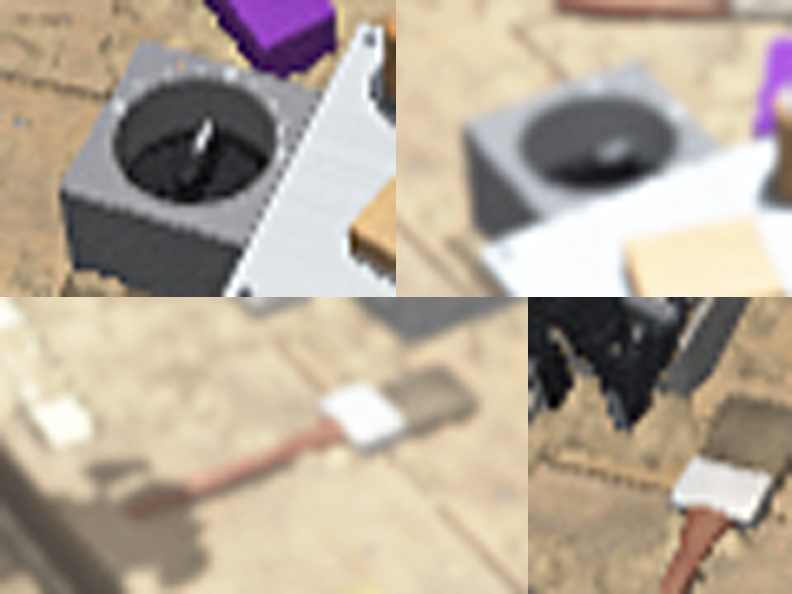

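The pointer now runs from (195,152) to (208,120) in the top crop, roughly parallel to the table's left edge. In the side crop the brush goes from its handle end at (130,510) to its bristle tip at (458,385).

```bash
python3 - <<'E'
from h import *
t=lambda x,y:(205+x/6.6-.42,189+y/6.6-.42)
s=lambda x,y:(160+x/6.6-.42,160+(y-297)/6.6-.42)
A=ray('top',*t(208,120),.065);B=ray('top',*t(195,152),.065);e=A-B;print(A,B,np.degrees(np.arctan2(e[1],e[0])))
for n in('top','side'):
    z=np.load('/tmp/'+n+'3.npz');p=z['p'].astype(int)
    u0,u1,v0,v1=(233,239,206,213) if n=='top' else (262,270,185,191)
    g=p[v0:v1,u0:u1].min(2); print(g.max()); w=np.clip(g-.6*g.max(),0,None); vv,uu=np.nonzero(w); ww=w[vv,uu]
    q=rayv(n,np.c_[uu+u0,vv+v0],.065)[:,:2]; c=np.average(q,axis=0,weights=ww); ev,V=np.linalg.eigh(np.cov(q.T,aweights=ww)); print(n,len(ww),c,np.sqrt(ev),np.degrees(np.arctan(V[1,1]/V[0,1])), 'from axis',np.degrees(np.arctan2(*(c-[.5467,.1122])[::-1])))
    # long off bar / marks on rim
for k,pt,z in(('hend',(130,510),.008),('h1',(190,490),.010),('neck',(335,430),.010),('tip',(458,385),.012),('tipL',(440,366),.012),('tipR',(476,405),.012)): print(k,ray('side',*s(*pt),z).round(4))
# ferrule centroid (white) both views
for n,(a,b,c,d) in(('side',(207,170,224,186)),('top',(160,216,180,232))):
    z=np.load('/tmp/'+n+'3.npz');p=z['p'];h=cv2.cvtColor(p,cv2.COLOR_RGB2HSV)[b:d,a:c]
    m=(h[...,1]<45)&(h[...,2]>150); v,u=np.nonzero(m); q=rayv(n,np.c_[u+a,v+b],.014)[:,:2]; rc=cv2.minAreaRect((q*1000).astype(np.float32)); print(n,len(q),rc,q.mean(0))
    if n=='side':
        hh=cv2.cvtColor(p,cv2.COLOR_RGB2HSV)[165:205,170:245].astype(int)
        m=((hh[...,0]<9)|(hh[...,0]>172))&(hh[...,1]>75); v,u=np.nonzero(m); q=rayv(n,np.c_[u+170,v+165],.012)[:,:2]; k=abs(q[:,1]-.335)<.03;q=q[k]; print('handle',len(q),q.min(0),q.max(0),np.polyfit(q[:,0],q[:,1],1))
E
```

```text
[0.57042873 0.11222056 0.065     ] [0.54773728 0.11196449 0.065     ] 0.6465320842186224
233
top 6 [0.55927783 0.11118309] [0.0011314  0.00540174] 0.6206240392272073 from axis -4.622283185634112
147
side 28 [0.56094395 0.11617496] [0.00510899 0.00582897] 12.989751281378036 from axis 15.592464766749629
hend [0.3209 0.3436 0.008 ]
h1 [0.3558 0.3373 0.01  ]
neck [0.4498 0.3376 0.01  ]
tip [0.5289 0.3304 0.012 ]
tipL [0.5298 0.3533 0.012 ]
tipR [0.5275 0.307  0.012 ]
side 108 ((466.97015380859375, 330.49114990234375), (73.42715454101562, 50.088226318359375), 69.98477935791016) [0.46789973 0.33248271]
handle 3 [0.3860617  0.33088165] [0.42225475 0.33706628] [0.14070218 0.27753514]
top 101 ((467.5899658203125, 336.9384460449219), (33.704349517822266, 48.57018280029297), 0.4897780418395996) [0.46793118 0.33660006]
```

arm_command:
  plan: "-0.002 0 0.045 0;0 0 0.045 0;0 0 0.04 0;0 0 0.023 0;0 0 0.01 0;0 0 0.01 0;0 0 0 0;0 0 0 0"

```text
clock: 8.8
tcp_pos: [0.3926, 0.3354, 0.018]
orientation: [-3.138, 0.124, -0.001]
contact_force: [0.3, -0.9, 0.8]
grip_width: 0.0331
gripper_force: 0.0
```

arm_command:
  plan: "0 0 0 0;0 0 0 0;0 0 0 0;0 0 0 0;0 0 0 0"
  hand: 1
  grip_force: 90

```text
clock: 9.43
tcp_pos: [0.3923, 0.3352, 0.0174]
orientation: [-3.139, 0.124, -0.0]
contact_force: [0.0, -0.2, 2.0]
grip_width: 0.0106
gripper_force: 87.7
```

```bash
python3 - <<'E'
from h import *
t=lambda x,y:(205+x/6.6-.42,189+y/6.6-.42)
for q in((232,72),(120,103),(280,133)):
    A=ray('top',*t(*q),.075); d=A[:2]-[.547,.112]; print(A,np.hypot(*d),np.degrees(np.arctan2(d[1],d[0])))
o=r.get_obs(); print(o['gripper_force'],o['grip_width'])
E
```

```text
[0.5982928  0.10717066 0.075     ] 0.051519648014403695 -5.378681459433531
[0.56119219 0.15849282 0.075     ] 0.04861070353453132 73.02490559274686
[0.5653011  0.06922426 0.075     ] 0.046526275364092665 -66.83690328834209
87.71808486996633 0.010640052675020406
```

The off bar measures -5.4° and the knob is at -4.5°, so the switch is lined up. Next I'll lift the brush and carry it to the left side of the table.

arm_command:
  plan: "0 0 -0.02 0;0 0 -0.04 0;0 0 -0.045 0;0 0 -0.045 0;0 0 -0.03 0;0.0119 0.0452 0 0;0.0119 0.0452 0 0;0.0119 0.0452 0 0;0.0119 0.0452 0 0;0.0119 0.0452 0 0;0.0119 0.0452 0 0;0 0 0 0;0 0 0 0"

```text
clock: 11.05
tcp_pos: [0.4417, 0.0595, 0.1971]
orientation: [-3.139, 0.124, 0.001]
contact_force: [-0.1, 0.6, 0.2]
grip_width: 0.0103
gripper_force: 87.9
```

```bash
python3 - <<'E'
from h import *
o=r.get_obs(); print(o['tcp_pos'],o['grip_width'],o['contact_force'],o['clock'],o['joints'])
M=R.from_rotvec(o['orientation']).as_matrix(); yaw=np.arctan2(M[1,0],M[0,0]);print(np.degrees(yaw))
for n in('top','side'):
    p,d=grab(n,n+'4.png'); np.savez('/tmp/'+n+'4',p=p,d=d); P=cloud(n,d)
    L=(P-o['tcp_pos'])@np.array([[np.cos(yaw),np.sin(yaw),0],[-np.sin(yaw),np.cos(yaw),0],[0,0,1]]).T
    m=(d>0)&(L[...,0]>.02)&(L[...,0]<.2)&(abs(L[...,1])<.06)&(abs(L[...,2])<.05)
    q=L[m]; print(n,len(q),q.min(0),q.max(0))
    for a in np.arange(.02,.16,.02):
        k=(q[:,0]>=a)&(q[:,0]<a+.02)
        if k.sum()>4: print(round(a,2),k.sum(),np.median(q[k],0).round(4),np.ptp(q[k],0).round(3))
im=np.hstack([cv2.resize(np.load('/tmp/%s4.npz'%n)['p'][c:c+110,a:a+75,::-1],None,fx=5,fy=5) for n,a,c in(('top',215,140),('side',245,110))]); cv2.imwrite('pics/c4.png',im)
E
```

```text
[0.44170506 0.0594762  0.19711197] 0.010263340178011728 [-0.12599968  0.61134169  0.20032577] 11.05 [-1.22480169  0.28497599  1.13568442  2.17852156 -0.34062985  0.87014783
 -1.53018009]
-4.534716522649976
top 164 [ 0.04476349 -0.05152284 -0.04810768] [0.17798069 0.01994225 0.00088956]
0.04 9 [ 0.051  -0.0078 -0.0056] [0.015 0.005 0.008]
0.06 7 [ 0.0777 -0.0173 -0.0037] [0.019 0.017 0.008]
0.08 31 [ 0.0929 -0.0136 -0.0047] [0.019 0.024 0.015]
0.1 46 [ 0.1109 -0.0091 -0.0053] [0.019 0.032 0.014]
0.12 57 [ 0.1295 -0.0043 -0.0065] [0.019 0.044 0.014]
0.16 11 [ 0.17   -0.0406 -0.0461] [0.013 0.017 0.004]
side 322 [ 0.02063234 -0.04981536 -0.04952356] [1.76059293e-01 2.93991554e-02 5.62374716e-05]
0.02 23 [ 0.031 -0.002 -0.008] [0.018 0.022 0.011]
0.04 41 [ 0.0526 -0.0047 -0.007 ] [0.019 0.046 0.013]
0.06 71 [ 0.0693 -0.0027 -0.0059] [0.019 0.052 0.017]
0.08 61 [ 0.0887 -0.0069 -0.0074] [0.02  0.055 0.016]
0.1 62 [ 0.1106 -0.0046 -0.0074] [0.02  0.055 0.015]
0.12 52 [ 0.1285 -0.0053 -0.0087] [0.019 0.054 0.012]
0.16 12 [ 0.1691 -0.0433 -0.0473] [0.013 0.016 0.005]
```

View pics/c4.png

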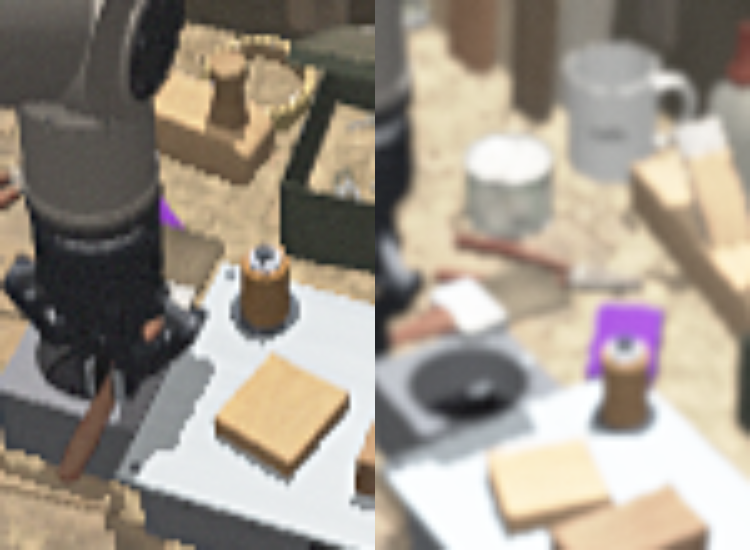

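The brush is held flat and level, with its tip about 142 mm ahead of the TCP, left of the drum and above the pod. I'll lower it and start the sweep.

arm_command:
  plan: "-0.004 0 0.03 0;0 0 0.03 0;0 0 0.02 0;0 0 0.005 0;0 0 0 0;0 0.008 0 0;0 0.01 0 0;0 0.01 0 0;0 0.01 0 0;0 0.01 0 0;0 0.01 0 0;0 0.01 0 0;0 0.01 0 0;0 0.01 0 0;0 0 0 0"

```text
clock: 13.02
tcp_pos: [0.4309, -0.0293, 0.1123]
orientation: [3.139, -0.127, 0.0]
contact_force: [0.1, 0.7, -1.4]
grip_width: 0.0103
gripper_force: 88.1
```

```bash
cat > look.py <<'E'
from h import *
import sys
k=sys.argv[1]; ims=[]
for n,a,c in(('top',225,160),('side',235,150)):
    p,d=grab(n); ims.append(cv2.resize(p[c:c+135,a:a+130,::-1],None,fx=3.07,fy=3.07,interpolation=cv2.INTER_CUBIC))
    for nm,zz in(('block',.125),('flat',.105)):
        try:
            A,rc,q=rectm(n,p,d,wood,zz,.006); s=(np.array(rc[0])/1000-[.533,-.066])@np.array([[.997,.0767],[-.0767,.997]])
            print(n,nm,A,'sander',s.round(3),np.round(rc[1]),round(rc[2]))
        except Exception as e: print(n,nm,e)
cv2.imwrite('pics/l%s.png'%k,np.hstack(ims)); o=r.get_obs(); print(o['tcp_pos'],o['contact_force'],o['clock'])
E
python3 look.py 1
```

```text
top block 323 sander [-0.016 -0.087] [51. 94.] 85
top flat 331 sander [-0.012 -0.012] [93. 84.] 86
side block 311 sander [-0.016 -0.091] [57. 87.] 86
side flat 71 sander [-0.145  0.028] [66. 18.] 2
[ 0.43105753 -0.02842276  0.11225756] [ 0.07384964  0.39819339 -0.85093664] 13.125
```

View pics/l1.png

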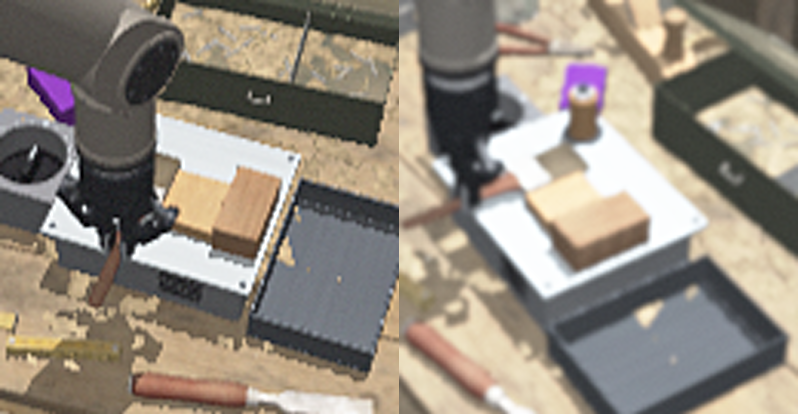

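The two scraps are aligned and touching: the flat one at (200,200) and the block at (245,210) in the top crop. The brush is behind them, so I'll continue over the edge.

arm_command:
  plan: "0 0.009 0 0;0 0.009 0 0;0 0.009 0 0;0 0.009 0 0;0 0.009 0 0;0 0.009 0 0;0 0.009 0 0;0 0.009 0 0;0 0.009 0 0;0 0.009 0 0;0 0.009 0 0;0 0.009 0 0;0 0.009 0 0;0 0.009 0 0;0 0.009 0 0;0 0 0 0;0 0 0 0"

```text
clock: 15.25
tcp_pos: [0.4204, -0.1627, 0.1122]
orientation: [-3.139, 0.124, 0.0]
contact_force: [0.5, -0.0, -1.5]
grip_width: 0.0106
gripper_force: 88.0
```

```bash
python3 look.py 2
```

```text
top block 63 sander [-0.018 -0.171] [19. 69.] 87
top flat 102 sander [-0.126 -0.106] [ 16. 109.] 87
side block 18 sander [0.063 0.064] [13. 24.] 69
side flat 90 sander [-0.146 -0.106] [17. 69.] 89
[ 0.42047733 -0.1624796   0.11221586] [-0.07471096  0.02720828 -1.15984606] 15.35
```

View pics/l2.png

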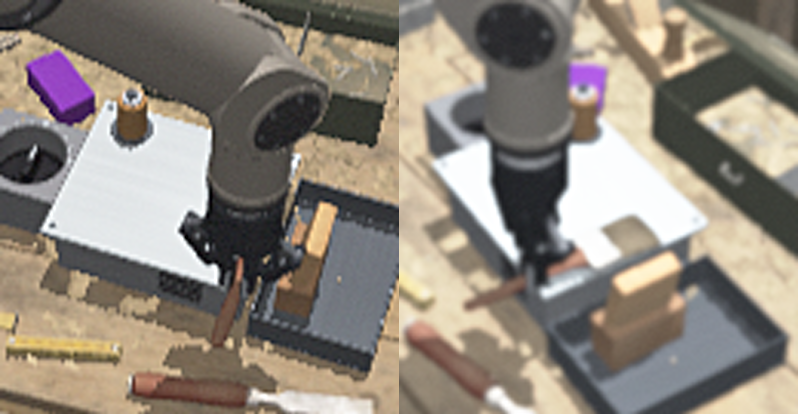

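The block is down in the tray at about (640,330). The flat scrap stands on edge by it at (645,290). I'll lift the brush clear and check.

arm_command:
  plan: "0 -0.005 -0.01 0;0 -0.01 -0.03 0;0 -0.03 -0.04 0;0 -0.04 -0.02 0;0 -0.04 0 0;0 -0.04 0 0;0 0 0 0"

```text
clock: 16.23
tcp_pos: [0.4336, 0.0051, 0.2126]
orientation: [-3.139, 0.114, -0.0]
contact_force: [-0.0, -0.5, -1.3]
grip_width: 0.0104
gripper_force: 88.1
```

```bash
python3 - <<'E'
from h import *
ims=[]
for n,a,c in(('top',285,190),('side',270,200)):
    p,d=grab(n); ims.append(cv2.resize(p[c:c+95,a:a+90,::-1],None,fx=4.4,fy=4.4,interpolation=cv2.INTER_CUBIC))
    P=cloud(n,d); S=(P-[.533,-.066,0])@np.array([[.997,.0767,0],[-.0767,.997,0],[0,0,1]])
    h=cv2.cvtColor(p,cv2.COLOR_RGB2HSV); S[...,:]=S
    m=(d>0)&(abs(S[...,0])<.1)&(S[...,1]<-.118)&(S[...,1]>-.265)&(S[...,2]>.012)&wood(h)
    for lo in np.arange(.01,.13,.015):
        k=m&(S[...,2]>=lo)&(S[...,2]<lo+.015)
        if k.sum()>3: print(n,round(lo,3),k.sum(),np.percentile(S[k],[3,97],axis=0).round(3)[:,:2].tolist())
cv2.imwrite('pics/l3.png',np.hstack(ims)); print(r.get_obs()['tcp_pos'])
E
```

```text
top 0.01 25 [[-0.057, -0.178], [0.001, -0.138]]
top 0.025 29 [[-0.058, -0.178], [-0.016, -0.141]]
top 0.04 88 [[-0.058, -0.177], [0.03, -0.138]]
top 0.055 75 [[-0.058, -0.176], [0.026, -0.138]]
top 0.07 24 [[-0.051, -0.168], [0.011, -0.15]]
top 0.085 22 [[-0.049, -0.168], [0.01, -0.151]]
top 0.1 25 [[-0.05, -0.168], [0.018, -0.149]]
top 0.115 103 [[-0.048, -0.167], [0.018, -0.148]]
side 0.01 70 [[-0.056, -0.179], [0.028, -0.149]]
side 0.025 102 [[-0.057, -0.179], [0.024, -0.123]]
side 0.04 167 [[-0.057, -0.179], [0.03, -0.142]]
side 0.055 89 [[-0.052, -0.174], [0.02, -0.152]]
side 0.07 75 [[-0.049, -0.169], [0.019, -0.153]]
side 0.085 83 [[-0.048, -0.17], [0.019, -0.153]]
side 0.1 78 [[-0.048, -0.167], [0.019, -0.153]]
side 0.115 55 [[-0.047, -0.167], [0.019, -0.153]]
[0.43329937 0.00192582 0.21252739]
```

View pics/l3.png

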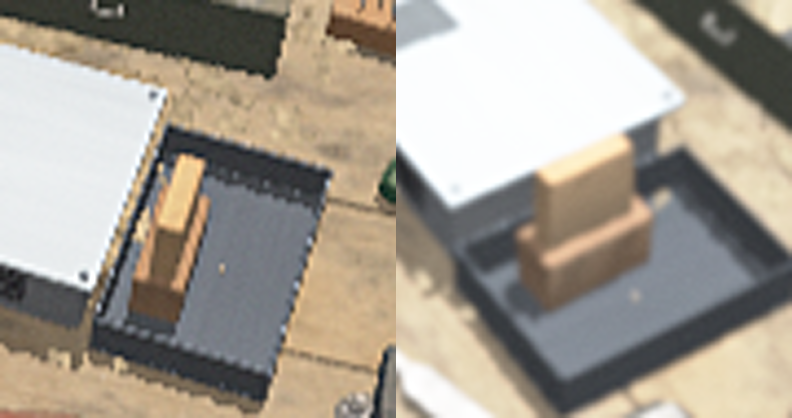

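The flat scrap is standing on edge on top of the block, with its top at z≈0.125. It's inside the tray's footprint but not down in it. I'll topple it gently with the brush.

arm_command:
  plan: "0 0.04 0 0;0 0.04 0 0;0 0.04 0 0;0 0.04 0 0;0 0 0.035 0;0 0 0.035 0;0 0 0.0175 0;0 0 0 0;0 0.006 0 0;0 0.006 0 0;0 0.006 0 0;0 0.006 0 0;0 0.006 0 0;0 0.006 0 0;0 0.006 0 0;0 0.006 0 0;0 0.006 0 0;0 0 0 0"

```text
clock: 18.58
tcp_pos: [0.4165, -0.2123, 0.1248]
orientation: [3.139, -0.125, 0.0]
contact_force: [0.2, 0.2, -0.5]
grip_width: 0.0107
gripper_force: 88.1
```

arm_command:
  plan: "0 0 0 0;0 0 -0.02 0;0 -0.01 -0.03 0;0 -0.03 -0.04 0;0 -0.04 0 0;0 -0.04 0 0;0 -0.04 0 0;0 -0.04 0 0;0 0 0 0"

```text
clock: 19.7
tcp_pos: [0.4325, -0.009, 0.2147]
orientation: [-3.139, 0.114, 0.001]
contact_force: [-0.9, -0.8, -0.6]
grip_width: 0.0105
gripper_force: 88.2
```

```bash
python3 - <<'E'
from h import *
ims=[]
for n,a,c in(('top',285,190),('side',270,200)):
    p,d=grab(n); ims.append(cv2.resize(p[c:c+95,a:a+90,::-1],None,fx=4.4,fy=4.4,interpolation=cv2.INTER_CUBIC))
    P=cloud(n,d); S=(P-[.533,-.066,0])@np.array([[.997,.0767,0],[-.0767,.997,0],[0,0,1]])
    h=cv2.cvtColor(p,cv2.COLOR_RGB2HSV)
    m=(d>0)&(abs(S[...,0])<.12)&(S[...,1]<-.118)&(S[...,1]>-.3)&(S[...,2]>.012)&wood(h)
    for lo in np.arange(.01,.13,.015):
        k=m&(S[...,2]>=lo)&(S[...,2]<lo+.015)
        if k.sum()>3: print(n,round(lo,3),k.sum(),np.percentile(S[k],[3,97],axis=0).round(3)[:,:2].tolist())
cv2.imwrite('pics/l4.png',np.hstack(ims)); print(r.get_obs()['tcp_pos'])
E
```

```text
top 0.01 66 [[-0.058, -0.238], [0.018, -0.141]]
top 0.025 136 [[-0.057, -0.234], [0.015, -0.145]]
top 0.04 301 [[-0.056, -0.215], [0.033, -0.138]]
top 0.055 199 [[-0.056, -0.198], [0.023, -0.14]]
side 0.01 100 [[-0.056, -0.237], [0.019, -0.149]]
side 0.025 230 [[-0.056, -0.233], [0.02, -0.121]]
side 0.04 472 [[-0.056, -0.212], [0.03, -0.137]]
side 0.055 73 [[-0.052, -0.195], [0.024, -0.144]]
[ 0.43214191 -0.01214662  0.21472501]
```

View pics/l4.png

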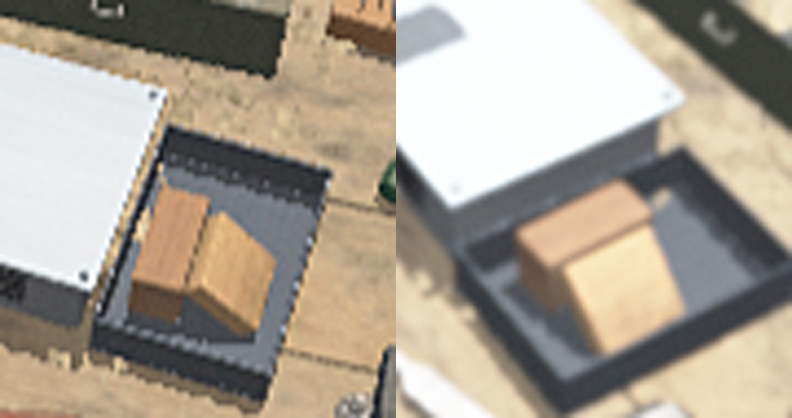

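Both scraps now lie in the tray, with the flat one leaning on the block at (240,275) and its top at z≈0.06. Next I'll return the brush to its free spot on the bench.

arm_command:
  plan: "0 -0.0429 0 0;0 -0.0429 0 0;0 -0.0429 0 0;0 -0.0429 0 0;-0.0168 -0.0429 0 0;-0.0168 -0.0429 0 0;-0.0168 -0.0429 0 0;-0.0168 -0.0429 0 0;0 0 0 0;0 0 0.045 0;0 0 0.045 0;0 0 0.045 0;0 0 0.03 0;0 0 0.015 0;0 0 0.008 0;0 0 0.005 0;0 0 0 0;0 0 0 0"

```text
clock: 22.05
tcp_pos: [0.3927, 0.3355, 0.0224]
orientation: [-3.138, 0.123, -0.001]
contact_force: [-0.2, 0.2, 0.3]
grip_width: 0.0105
gripper_force: 88.1
```

arm_command:
  plan: "0 0 0.002 0;0 0 0.002 0;0 0 0 0"

```text
clock: 22.42
tcp_pos: [0.3924, 0.3354, 0.0178]
orientation: [-3.139, 0.123, -0.0]
contact_force: [-0.2, 0.6, 2.0]
grip_width: 0.0106
gripper_force: 88.4
```

arm_command:
  plan: "0 0 0 0;0 0 0 0;0 0 0 0;0 0 -0.01 0;0 0 -0.03 0;0 0 -0.045 0;0 0 -0.045 0;0 0 -0.045 0;0 -0.04 0 0;0 -0.04 0 0;0 -0.04 0 0;0 -0.04 0 0;0 0 0 0"
  hand: 0.2

```text
clock: 24.05
tcp_pos: [0.404, 0.4979, 0.1928]
orientation: [-3.139, 0.116, -0.001]
contact_force: [0.6, -0.5, -0.4]
grip_width: 0.0342
gripper_force: 0.0
```

```bash
python3 - <<'E'
from h import *
o=r.get_obs(); print(o['clock'],o['tcp_pos'],o['contact_force'])
p,d=grab('side','side9.png'); pt,dt=grab('top')
P=cloud('side',d)
for u,v in((225,176),(216,180),(205,184),(195,187),(187,190)): print(u,v,P[v,u].round(3),ray('side',u,v,.01).round(3))
im=np.hstack([cv2.resize(p[140:290,160:360,::-1],None,fx=2.6,fy=2.6),cv2.resize(pt[180:260,200:280,::-1],(280,390),interpolation=cv2.INTER_CUBIC)[:390]])
cv2.imwrite('pics/c9.png',im);print(im.shape)
E
```

```text
24.05 [0.40398223 0.49788589 0.19281658] [ 0.61163346 -0.48823718 -0.41435371]
225 176 [0.509 0.327 0.008] [0.507 0.325 0.01 ]
216 180 [0.465 0.319 0.014] [0.467 0.323 0.01 ]
205 184 [-0.118 -0.968  1.081] [0.42  0.326 0.01 ]
195 187 [0.383 0.336 0.007] [0.381 0.332 0.01 ]
187 190 [0.349 0.335 0.009] [0.348 0.334 0.01 ]
(390, 800, 3)
```

View pics/c9.png

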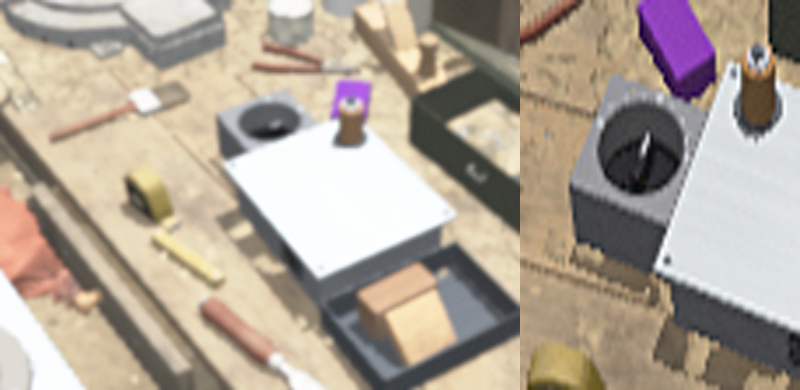

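The brush lies flat at about (130,112), both scraps are in the tray near (400,310), and the knob pointer is at the off bar. The tape measure hasn't moved, so I'll hand the job in.

```bash
python3 -c "
from bench import ticket
print(ticket.hand_in())"
```

```text
the job is handed in; nothing more can be done
None
```

The job is handed in at about 24 s of the 69 s allowed: the sander is switched off (knob within about 1° of the off bar), both scraps were swept into the tray with the brush (the flat one leaning on the block), the brush lies flat on the bench, and the arm never went near the nail jar or the tape measure.

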